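Hang the rinsed blue cup to drain

ROBOT

A 6-joint arm with a two-finger parallel gripper is mounted at the origin on the work surface. World frame = base frame: x ahead of the robot, y to its left, z up, the work surface at z = 0. Lengths are in m, angles in rad, forces in N, time in s.
With the tool pointing down it reaches from about 0.425 to 0.95 m from the base axis. Payload 3.5 kg.
Tool frame: the origin (TCP) lies between the finger pads; the fingertips stand 17 mm ahead of it and the grasp point (between the pads) lies 2 mm behind it (ctrl.tip_reach is the distance from the TCP to the fingertips, in m); z points along the fingers, y is the direction in which the jaws open and shut (so a half turn about z gives the same grasp; the last joint's range is limited). The gripper opens to 85 mm and grips with 20 to 120 N. Pads are 22 mm wide; open, the fingers measure 114 mm over their backs; the gripper's body (76 mm by 85 mm) begins 54 mm behind the grasp point. The pads swing forward as they close: fully open they stand 13 mm farther back than shut.
Start: joints at [-1.402, 0.286, 1.577, -0, 1.279, -0.15], TCP at [0.212, -0.641, 0.217] pointing down, gripper open.
Joint ranges: [-2.77, 2.77], [-0.9, 2.22], [0.21, 2.48], [-1.53, 4.67], [0.24, 2.81], [-2.84, 2.84]. Speed limits (rad/s): [2.79, 2.79, 3.14, 3.14, 3.14, 3.14].

INTERFACE

Orientations are given as a unit quaternion [x, y, z, w].
In Python, from plant import monitor, imaging, workorder, ctrl gives the robot as it stands.
- The arm moves only by the tool send_rows, never from a script. Its argument "rows" is a list of rows, each a list of 4 numbers: the shift along the world's x, y, z normalised to -1 to 1, where 1 is 0.3 m, then the turn about the world's z normalised to -1 to 1, where 1 is 360 degrees. A call has 1 to 20 rows; each row is the pose to reach, as a shift and turn from the pose commanded when the call began, turning the shorter way round; what a row does not reach only later rows make up. A row lasts 1/8 s, in which the tool goes at most 62.5 mm and 10.7 degrees, less where a joint would pass 70% of its speed; a pose out of reach is approached as far as the arm can. A call with a number of a shift or a turn outside -1 to 1 is refused whole. A call with a gripper value outside its range is refused whole. "jaw" is the closure, from 0 (fully open) to 1 (shut), set as the call begins (left out, the last holds). The fingers move at their own pace and stop on an object; "newtons" is the grip in N (left out, the last holds). Time passes only in rows, so rows that repeat a pose let the fingers close. It gives the time, the measured TCP pose, the force and the opening at its end, in the units of the state.
- monitor.get_state(): the state, without advancing time (a new reading comes with each control period).
- imaging.read_camera(name): name is "scene" or "top"; returns the picture (480x640x3 uint8, red, green, blue); there is no depth.
- imaging.calibration(name): a dict with "intrinsics" (3x3 intrinsics, pixels), "cam_to_world" (4x4, takes a point from camera to world coordinates). Camera axes: x right, y up, looking along -z (the intrinsics and any distortion apply to the point x, -y, -z); pixel columns grow to the right and rows downward; lengths in m; the calibration is good to about 2 mm. A picture is of the moment at which its call begins. calibration takes no time and is no camera call.
- workorder.sign_off(): hands the job in, once; it reports no verdict.
The state is a dict: "time": time; "qpos": joint angles; "dq": joint speeds; "joint_efforts": joint torques, N m; "eef_pos": TCP position; "tcp_rot": TCP orientation; "contact_force": force on the tool from outside, world axes, zero at the start; "wrist_torque": the same for the moment, N m; "opening": opening from 0.0 (shut) to 1.0 (fully open).
Only numpy, scipy, OpenCV 4.12 (cv2) and the standard library are available. Lean on these libraries where they do the work, as an engineer would, in place of code of your own. Each camera call takes 0.05 s, during which the arm holds its last target.

TASK

The baking is done and the cups are rinsed: take the blue cup from the rinse mat and hang it mouth-down over the leaning peg with the blue tip on the draining rack. Lower it along the peg all the way down before you let go, and leave it hanging there; leave the yellow and the white cup standing where they are.

Things in the scene. Friction and masses are not known exactly. Their poses are not given: they have to be found in the camera images.
- blue_cup: Blue enamelled tumbler, no handle, 84 to 168 g (sizes in mm): straight, outer diameter 56, height 90, wall 3, inside depth 85. Stands mouth-down on the grey mat. Origin: centre of its mouth; z runs from mouth to closed end, up at the start. Fully home on a peg, its closed end rests on the tip, the mouth 25 from the peg's origin along z; let go, it sags to about 15 on the peg's -x side.
- yellow_cup: Yellow cup, same shape and origin as the blue one; a bystander on the mat. The three cups stand at least 110 mm apart, centre to centre.
- white_cup: White cup, same shape and origin as the blue one; a bystander on the mat.
- blue_peg: Fixed wooden peg (mm) with blue rounded tip and collar (32 wide): diameter 20, leaning 28 degrees from vertical, tip towards the robot. One of three (blue, yellow, white, any order, empty, 95 apart in a row) on blocks 55 high on a 12 thick tray, low rail behind. Origin: its foot, on top of the block, 67 above the table; z: along the peg, tip at 110; y: level, along the row; x: away from the robot and up.
Things that resemble listed ones, but are neither listed nor needed, are in the scene too. Of the things that look like the blue_cup, the smallest one is meant.

How it is judged:
On the way:
1. the blue cup, still held, is lowered over the blue peg to within 20 mm of fully home (x of blue_cup in the frame of blue_peg between -0.028 and 0.028 m and y of blue_cup in the frame of blue_peg between -0.025 and 0.025 m and angle between the z axis of blue_cup and the z axis of blue_peg, either way round below 0.26 rad and z of blue_cup in the frame of blue_peg between 0.01 and 0.045 m and contact force between the fingers and blue_cup above 0.5 N), for 0.1 s.
At the end, for the whole second after the job is handed in: The blue cup hangs still, released, over the blue-tipped peg: mouth 12 to 36 mm from the peg's origin along it, within 28 mm (x) and 25 mm (y) of its axis, axes within 15 degrees. The yellow and white cups stand within 11 degrees of upright, within 30 mm of their starts (x of blue_cup in the frame of blue_peg between -0.028 and 0.028 m and y of blue_cup in the frame of blue_peg between -0.025 and 0.025 m and angle between the z axis of blue_cup and the z axis of blue_peg, either way round below 0.26 rad and z of blue_cup in the frame of blue_peg between 0.012 and 0.036 m and linear speed of blue_cup below 0.03 m/s and angle between each of yellow_cup, white_cup's own z axis and vertical below 0.2 rad and distance of each of yellow_cup, white_cup from where it was at the start of the episode below 0.03 m); the robot touches nothing.
It fails at once if the yellow cup is pushed more than 30 mm or tipped over (distance of yellow_cup from where it was at the start of the episode above 0.03 m or angle between yellow_cup's own z axis and vertical above 0.4 rad).
It fails at once if the white cup is pushed more than 30 mm or tipped over (distance of white_cup from where it was at the start of the episode above 0.03 m or angle between white_cup's own z axis and vertical above 0.4 rad).
It also fails if it takes over 38 s, if anything falls off the work surface, if the arm or the gripper's body presses on something with over 40 N, if the wrist force passes 120 N, or if a joint passes its speed limit or range.

## Working session

There is one attempt and no reset: what is moved stays moved. The work goes in short steps, Python scripts to look and compute and a tool call to move; the robot and the scene stay as the last step left them, time stands still between calls to the robot, and variables do not carry over. Pictures are saved under pics/ and viewed, and the job is handed in when it is done.

Besides the shell and the picture viewer there is one more tool, called after "Emit:" by a JSON object that holds its "op" and its "data", one argument or row to a line. send_rows: Moves the arm, as the interface text tells. Scaled input: -1 to 1 covers 0.3 m each way for a shift and 360 degrees each way for a turn. Its arguments: {"type":"object","properties":{"rows":{"type":"array"},"jaw":{"type":"number"},"newtons":{"type":"number"}},"required":["rows"]}

```bash
ls; mkdir -p pics
python3 - <<'E'
from plant import monitor, imaging, workorder, ctrl
import cv2
s=monitor.get_state();print(s)
for n in("scene","top"):
    im=imaging.read_camera(n);cv2.imwrite(f"pics/{n}0.png",im[:,:,::-1]);c=imaging.calibration(n);print(n,c)
E
```

```text
pics
{'time': 0.0, 'qpos': array([-1.40200730e+00,  2.87181881e-01,  1.57818677e+00,  9.58115693e-06,
        1.27862748e+00, -1.50007785e-01]), 'dq': array([ 0.00206963, -0.00033869, -0.00110303, -0.00160305, -0.00091522,
        0.0005134 ]), 'joint_efforts': array([-5.30910675e-04, -4.05985022e+01, -2.92623639e+01, -1.85881718e-04,
        5.94663681e-03, -9.82505064e-07]), 'eef_pos': array([ 0.21146749, -0.64028048,  0.21543114]), 'tcp_rot': array([ 9.87322456e-01,  1.58722786e-01, -6.69919888e-06, -1.20172761e-03]), 'contact_force': array([-0.29431564, -0.11060486,  0.12277097]), 'wrist_torque': array([-0.02372434, -0.01852296,  0.00668152]), 'opening': 1.001483878996386}
scene {'intrinsics': array([[463.36260617,   0.        , 324.79662819],
       [  0.        , 463.36260617, 226.28686109],
       [  0.        ,   0.        ,   1.        ]]), 'cam_to_world': array([[-0.76364441, -0.50541489,  0.40174994,  0.88117578],
       [ 0.64557351, -0.58900343,  0.48611706,  0.51991043],
       [-0.00905871,  0.6305797 ,  0.77607164,  0.93801457],
       [ 0.        ,  0.        ,  0.        ,  1.        ]])}
top {'intrinsics': array([[563.59148869,   0.        , 324.36176319],
       [  0.        , 563.59148869, 230.41512153],
       [  0.        ,   0.        ,   1.        ]]), 'cam_to_world': array([[ 0.01408211,  0.99718865, -0.07359674,  0.3595977 ],
       [-0.99985776,  0.01472655,  0.008221  ,  0.01063972],
       [ 0.00928172,  0.07347051,  0.9972542 ,  1.15589566],
       [ 0.        ,  0.        ,  0.        ,  1.        ]])}
```

View pics/scene0.png

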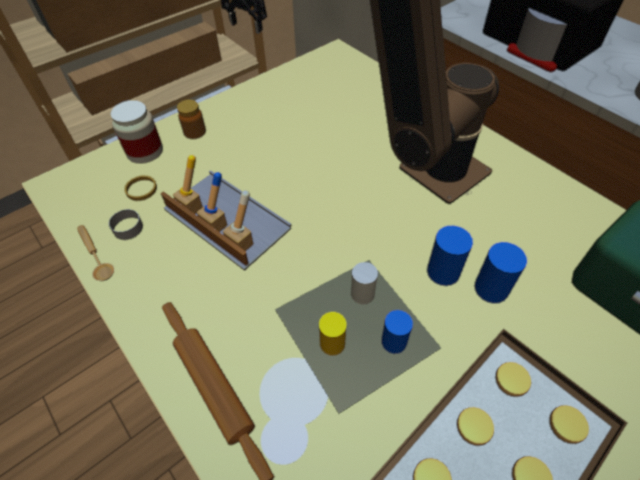

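View pics/top0.png

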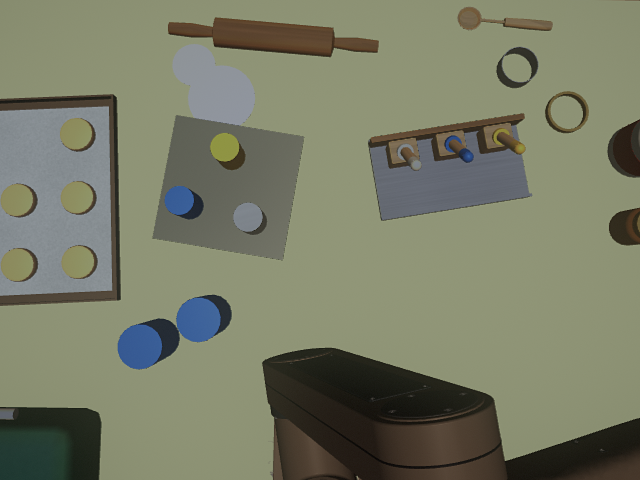

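The scene view shows blue cups at about (397,331) on the mat, and two larger ones off the mat at (450,255) and (500,272). In the top view they are at (180,201), (198,319) and (140,345). The pegs in the top view are white (405,152), blue (455,147) and yellow (505,140). The smallest blue one is on the mat. I'll check it, and the peg, in enlarged crops.

Run:
```python
import cv2
t=cv2.imread("pics/top0.png");s=cv2.imread("pics/scene0.png")
a=cv2.resize(t[100:270,150:310],None,fx=3.5,fy=3.5,interpolation=cv2.INTER_CUBIC);cv2.imwrite("pics/c1.png",a)
b=cv2.resize(t[105:225,365:535],None,fx=4.5,fy=4.5,interpolation=cv2.INTER_CUBIC);cv2.imwrite("pics/c2.png",b)
c=cv2.resize(s[140:270,160:295],None,fx=4.5,fy=4.5,interpolation=cv2.INTER_CUBIC);cv2.imwrite("pics/c3.png",c)
```

```text
(no output)
```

View pics/c1.png

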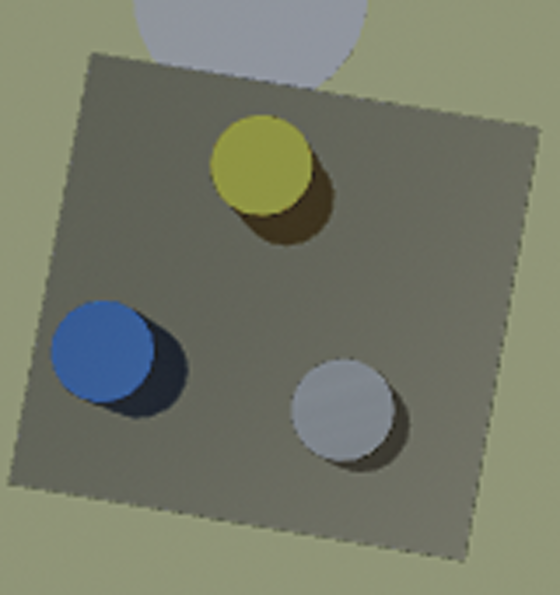

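View pics/c2.png

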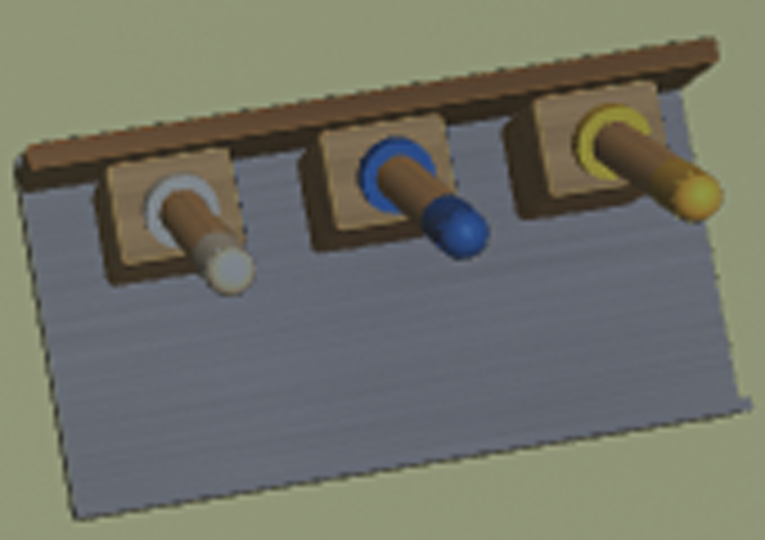

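View pics/c3.png

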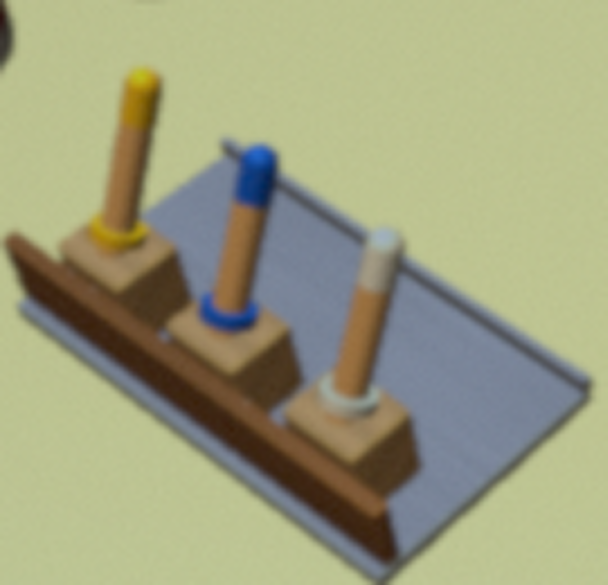

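The crops confirm it. The smallest blue cup is on the mat, with its top centred at (179,200.6) in the top view. The blue peg is the middle one, with its collar at (453.4,143.9) and tip at (468,156).

```bash
cat > h.py <<'E'
import numpy as np
from plant import monitor, imaging, ctrl
def ray(n,u,v):
    c=imaging.calibration(n);K=c['intrinsics'];T=c['cam_to_world']
    d=np.array([(u-K[0,2])/K[0,0],-(v-K[1,2])/K[1,1],-1.]);return T[:3,3],T[:3,:3]@d
def atz(n,u,v,z):
    o,d=ray(n,u,v);return o+d*(z-o[2])/d[2]
def tri(p,q):
    A=[];b=[]
    for n,(u,v) in (('top',p),('scene',q)):
        o,d=ray(n,u,v);d=d/np.linalg.norm(d);M=np.eye(3)-np.outer(d,d);A.append(M);b.append(M@o)
    x,*_=np.linalg.lstsq(np.vstack(A),np.hstack(b),rcond=None)
    return x,[np.linalg.norm(M@x-c) for M,c in zip(A,b)]
def proj(n,p):
    c=imaging.calibration(n);K=c['intrinsics'];T=c['cam_to_world'];q=T[:3,:3].T@(np.array(p)-T[:3,3])
    return K[0,0]*q[0]/-q[2]+K[0,2],-K[1,1]*q[1]/-q[2]+K[1,2]
E
python3 - <<'E'
from h import *
f=lambda x,y:(150+x/3.5,100+y/3.5)
g=lambda x,y:(365+x/4.5,105+y/4.5)
k=lambda x,y:(160+x/4.5,140+y/4.5)
for n,p in dict(blue=(102,352),yellow=(262,165),white=(343,410)).items(): print(n,atz('top',*f(*p),.09), atz('top',*f(*p),.09+.003))
W=atz('top',*g(183,212),.07);B=atz('top',*g(398,175),.07);Y=atz('top',*g(613,142),.07)
print(W,B,Y,np.linalg.norm(W-B),np.linalg.norm(Y-B));r=W-Y;yaw=np.arctan2(r[1],r[0]);print('row dir',np.degrees(yaw))
print('tip tri',tri(g(463,230),k(258,162)),'collar tri',tri(g(398,175),k(229,311)))
for n,a,b in(('w',(229,268),(382,244)),('y',(697,194),(141,82))): print(n,tri(g(*a),k(*b)))
# blue cup scene: top
print(proj('scene',[*atz('top',*f(102,352),.09)[:2],.09]))
s=monitor.get_state()
from scipy.spatial.transform import Rotation as R
M=R.from_quat(s['tcp_rot']).as_matrix();print(M.round(3),'jaw dir deg',np.degrees(np.arctan2(M[1,1],M[0,1])),ctrl.tip_reach)
E
```

```text
blue [0.49101777 0.27845199 0.09      ] [0.49064788 0.27769822 0.093     ]
yellow [0.59525957 0.19455832 0.09      ] [0.59459629 0.19404067 0.093     ]
white [0.46136864 0.14708486 0.09      ] [0.4610822  0.14670083 0.093     ]
[ 0.59554187 -0.1550653   0.07      ] [ 0.61336215 -0.24869461  0.07      ] [ 0.62947887 -0.34266236  0.07      ] 0.09531007627743429 0.09533984869026622
row dir 100.25411656537894
tip tri (array([ 0.57151631, -0.25420873,  0.15706235]), [np.float64(0.0004776454129417068), np.float64(0.0004776454129413942)]) collar tri (array([ 0.61280456, -0.24809259,  0.07320786]), [np.float64(0.00023969230917023686), np.float64(0.0002396923091701557)])
w (array([ 0.55489465, -0.16076524,  0.15760493]), [np.float64(0.0009191982784957617), np.float64(0.0009191982784956641)])
y (array([ 0.58755269, -0.34794282,  0.1584252 ]), [np.float64(0.0007656726959690936), np.float64(0.0007656726959686464)])
(np.float64(399.2258278629997), np.float64(323.37342126069336))
[[ 0.95   0.313 -0.   ]
 [ 0.313 -0.95   0.002]
 [ 0.    -0.002 -1.   ]] jaw dir deg -71.73285344258828 0.017
```

Emit:
{"op": "send_rows", "data": {
  "rows": [
    [0.2,0.2,0.1,-0.022],
    [0.4,0.4,0.1,-0.022],
    [0.6,0.6,0.1,-0.022],
    [0.8,0.8,0.1,-0.022],
    [0.967,1,0.1,-0.022],
    [0.967,1,0.1,-0.022],
    [0.967,1,0.1,-0.022],
    [0.967,1,0.1,-0.022],
    [0.967,1,0.1,-0.022]
  ],
  "jaw": 0,
  "newtons": 25
}}

```text
time: 1.23
eef_pos: [0.5013, -0.341, 0.2463]
tcp_rot: [0.996, 0.09, -0.0, -0.0]
contact_force: [-0.5, -0.9, 0.2]
opening: 1.001
```

Emit:
{"op": "send_rows", "data": {
  "rows": [
    [0.03,0.2,0,0],
    [0.06,0.4,0,0],
    [0.1,0.6,0,0],
    [0.13,0.8,0,0],
    [0.16,1,0,0],
    [0.16,1,0,0],
    [0.16,1,0,0]
  ]
}}

```text
time: 2.1
eef_pos: [0.5495, -0.0423, 0.2467]
tcp_rot: [0.996, 0.09, -0.0, 0.0]
contact_force: [0.4, 0.4, -0.7]
opening: 1.0
```

Emit:
{"op": "send_rows", "data": {
  "rows": [
    [-0.03,0.2,0,0],
    [-0.06,0.4,0,0],
    [-0.1,0.6,0,0],
    [-0.13,0.8,0,0],
    [-0.16,1,0,0],
    [-0.16,1,0,0],
    [-0.16,1,0,0],
    [-0.16,1,0,0]
  ]
}}

```text
time: 3.1
eef_pos: [0.5025, 0.2569, 0.2467]
tcp_rot: [0.996, 0.088, -0.0, 0.0]
contact_force: [-0.2, -0.9, -0.1]
opening: 0.999
```

Run:
```python
import cv2
from h import *
im=imaging.read_camera("scene")[:,:,::-1].copy()
b=im[270:390,330:480];cv2.imwrite("pics/c4.png",cv2.resize(b,None,fx=5,fy=5,interpolation=cv2.INTER_CUBIC))
im=imaging.read_camera("top")[:,:,::-1].copy()
cv2.imwrite("pics/c5.png",cv2.resize(im[120:270,130:290],None,fx=4,fy=4,interpolation=cv2.INTER_CUBIC))
```

```text
(no output)
```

View pics/c4.png

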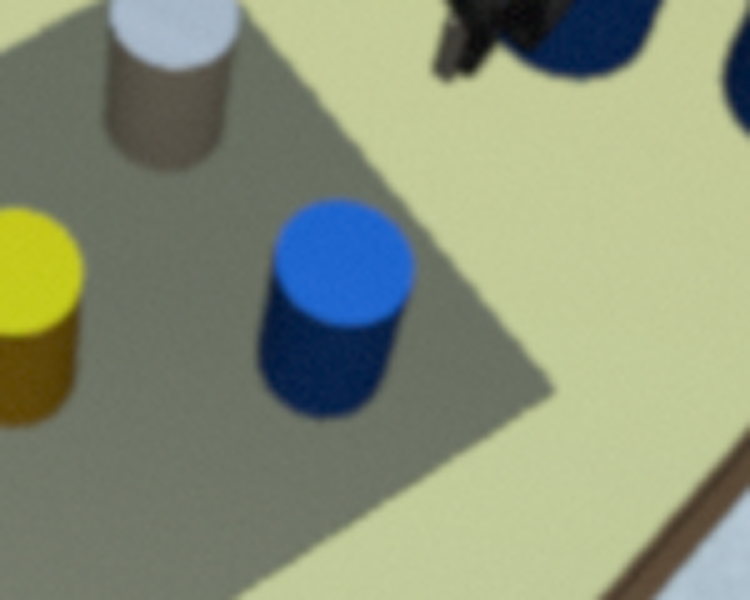

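View pics/c5.png

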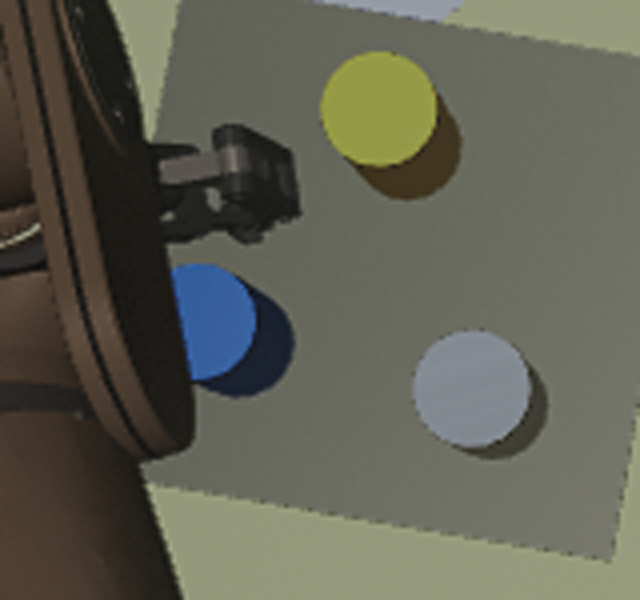

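Emit:
{"op": "send_rows", "data": {
  "rows": [
    [-0.038,0.07,0,0],
    [-0.038,0.07,-0.15,0],
    [-0.038,0.07,-0.3,0],
    [-0.038,0.07,-0.3,0],
    [-0.038,0.07,-0.3,0]
  ]
}}

```text
time: 3.82
eef_pos: [0.4916, 0.2799, 0.1586]
tcp_rot: [0.996, 0.09, 0.001, -0.0]
contact_force: [-0.0, 0.2, 0.9]
opening: 1.004
```

Emit:
{"op": "send_rows", "data": {
  "rows": [
    [-0.002,-0.006,-0.1,0],
    [-0.002,-0.006,-0.2,0],
    [-0.002,-0.006,-0.3,0],
    [-0.002,-0.006,-0.35,0],
    [-0.002,-0.006,-0.35,0],
    [-0.002,-0.006,-0.35,0]
  ]
}}

```text
time: 4.58
eef_pos: [0.4912, 0.2787, 0.0538]
tcp_rot: [0.996, 0.09, 0.002, -0.0]
contact_force: [-0.1, -0.1, -0.5]
opening: 1.0
```

Run:
```python
import cv2
from h import *
im=imaging.read_camera("scene")[:,:,::-1].copy()
b=im[230:390,310:500];cv2.imwrite("pics/c6.png",cv2.resize(b,None,fx=4,fy=4,interpolation=cv2.INTER_CUBIC))
```

```text
(no output)
```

View pics/c6.png

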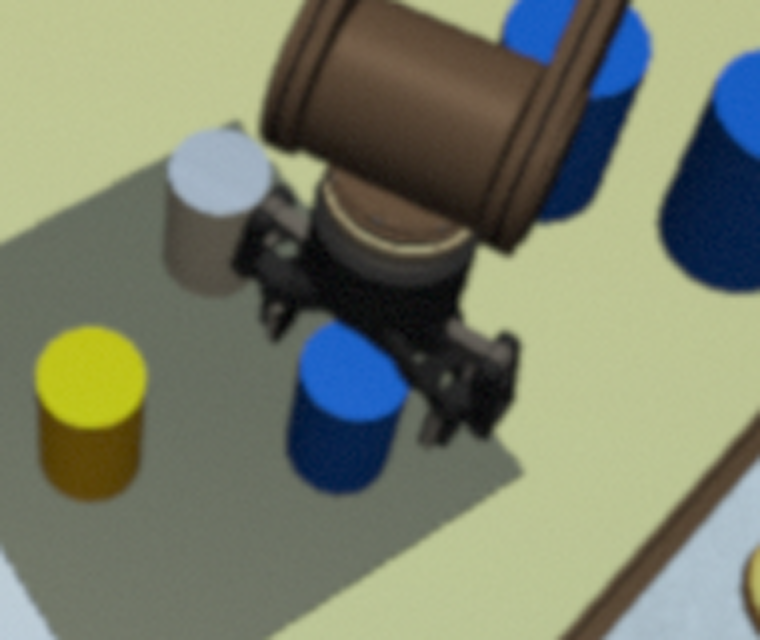

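Run:
```python
from h import *
f=lambda p:tuple(np.round([(p[0]-310)*4,(p[1]-230)*4]))
jd=np.array([np.cos(np.radians(100.2)),np.sin(np.radians(100.2)),0])
t=np.array([.4912,.2787,.05])
for z in(0,.05,.07,.09):
    q=t.copy();q[2]=z
    print(z,f(proj('scene',q)),[f(proj('scene',q+s*jd*.0425)) for s in(-1,1)],[f(proj('scene',q+s*jd*.057)) for s in(-1,1)])
```

```text
0 (np.float64(338.0), np.float64(452.0)) [(np.float64(273.0), np.float64(406.0)), (np.float64(404.0), np.float64(499.0))] [(np.float64(252.0), np.float64(391.0)), (np.float64(428.0), np.float64(516.0))]
0.05 (np.float64(348.0), np.float64(410.0)) [(np.float64(281.0), np.float64(363.0)), (np.float64(418.0), np.float64(459.0))] [(np.float64(259.0), np.float64(348.0)), (np.float64(442.0), np.float64(476.0))]
0.07 (np.float64(352.0), np.float64(392.0)) [(np.float64(284.0), np.float64(345.0)), (np.float64(423.0), np.float64(441.0))] [(np.float64(262.0), np.float64(329.0)), (np.float64(448.0), np.float64(459.0))]
0.09 (np.float64(357.0), np.float64(374.0)) [(np.float64(288.0), np.float64(326.0)), (np.float64(429.0), np.float64(424.0))] [(np.float64(265.0), np.float64(310.0)), (np.float64(454.0), np.float64(441.0))]
```

Emit:
{"op": "send_rows", "data": {
  "rows": [
    [-0.001,-0.002,-0.02,0],
    [-0.001,-0.002,-0.02,0]
  ]
}}

```text
time: 4.88
eef_pos: [0.4891, 0.2775, 0.0456]
tcp_rot: [0.996, 0.09, -0.0, 0.0]
contact_force: [0.1, 0.8, 0.3]
opening: 1.003
```

Emit:
{"op": "send_rows", "data": {
  "rows": [
    [0,0,0,0],
    [0,0,0,0],
    [0,0,0,0],
    [0,0,0,0],
    [0,0,0,0],
    [0,0,0,0]
  ],
  "jaw": 1,
  "newtons": 25
}}

```text
time: 5.62
eef_pos: [0.4897, 0.2777, 0.0461]
tcp_rot: [0.996, 0.09, 0.0, -0.0]
contact_force: [0.4, 0.1, 2.3]
opening: 0.647
```

Run:
```python
import cv2
from h import *
im=imaging.read_camera("scene")[:,:,::-1].copy()
b=im[270:370,350:450];cv2.imwrite("pics/c7.png",cv2.resize(b,None,fx=6,fy=6,interpolation=cv2.INTER_CUBIC))
f=lambda p:tuple(np.round([(p[0]-350)*6,(p[1]-270)*6]))
jd=np.array([np.cos(np.radians(100.2)),np.sin(np.radians(100.2)),0])
t=np.array([.4912,.2787,.05])
for z in(0,.03,.05,.07,.09):
    q=t.copy();q[2]=z
    print(z,f(proj('scene',q)),[f(proj('scene',q+s*jd*.028)) for s in(-1,1)],[f(proj('scene',q+s*jd*.038)) for s in(-1,1)])
```

```text
0 (np.float64(267.0), np.float64(438.0)) [(np.float64(203.0), np.float64(392.0)), (np.float64(332.0), np.float64(484.0))] [(np.float64(180.0), np.float64(376.0)), (np.float64(356.0), np.float64(501.0))]
0.03 (np.float64(276.0), np.float64(401.0)) [(np.float64(210.0), np.float64(355.0)), (np.float64(343.0), np.float64(448.0))] [(np.float64(187.0), np.float64(338.0)), (np.float64(367.0), np.float64(465.0))]
0.05 (np.float64(282.0), np.float64(375.0)) [(np.float64(216.0), np.float64(328.0)), (np.float64(350.0), np.float64(423.0))] [(np.float64(192.0), np.float64(312.0)), (np.float64(375.0), np.float64(440.0))]
0.07 (np.float64(289.0), np.float64(349.0)) [(np.float64(221.0), np.float64(301.0)), (np.float64(358.0), np.float64(397.0))] [(np.float64(197.0), np.float64(285.0)), (np.float64(383.0), np.float64(414.0))]
0.09 (np.float64(296.0), np.float64(321.0)) [(np.float64(227.0), np.float64(274.0)), (np.float64(366.0), np.float64(370.0))] [(np.float64(202.0), np.float64(257.0)), (np.float64(392.0), np.float64(387.0))]
```

View pics/c7.png

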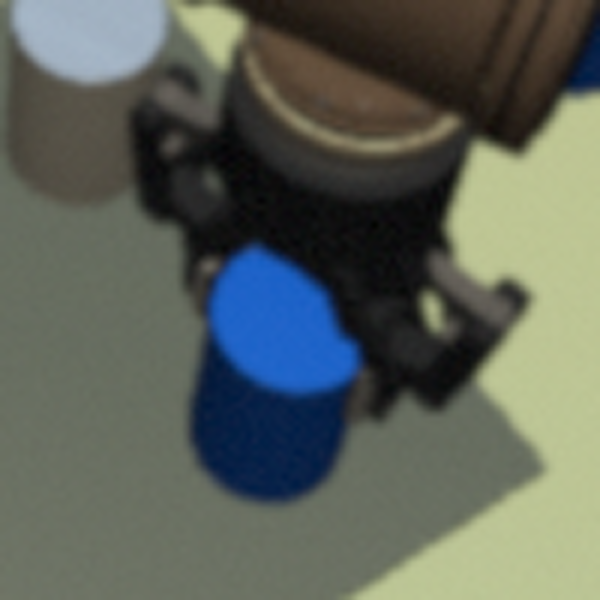

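Run:
```python
import cv2
from h import *
im=imaging.read_camera("scene")[:,:,::-1].copy()
b=im[295:360,375:430].astype(float);b=np.clip(255*(b/255)**.5,0,255).astype('uint8');b=cv2.resize(b,None,fx=9,fy=9,interpolation=cv2.INTER_CUBIC)
jd=np.array([np.cos(np.radians(100.2)),np.sin(np.radians(100.2)),0]);xd=np.array([jd[1],-jd[0],0])
t=np.array([.4897,.2777,0])
for z in(.03,.04,.05,.06,.07):
  for k,col in((0.011,(0,0,255)),(-.011,(0,255,255))):
    q=t+jd*.028+xd*k;q[2]=z;u,v=proj('scene',q)
    cv2.circle(b,(int((u-375+.5)*9),int((v-295+.5)*9)),3,col,-1)
cv2.imwrite("pics/c8.png",b)
print(monitor.get_state()['qpos'])
```

```text
[ 3.35701968e-01  2.46348740e-01  1.96803246e+00 -8.60958189e-05
  9.26581866e-01  1.72598609e+00]
```

View pics/c8.png

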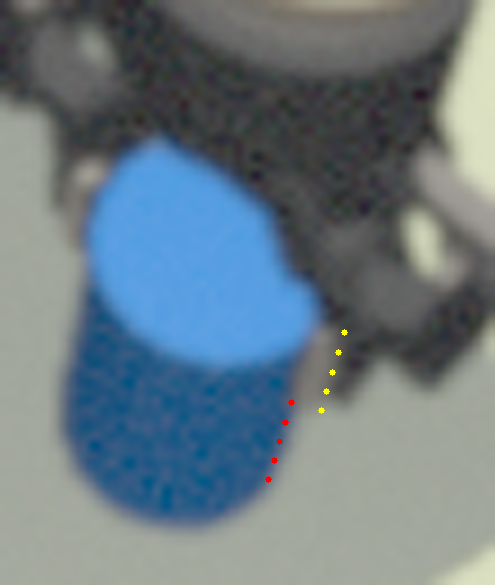

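Run:
```python
import cv2
from h import *
im=imaging.read_camera("scene")[:,:,::-1].copy()
S=8;x0,y0=365,270
b=im[y0:y0+75,x0:x0+80].astype(float);b=np.clip(255*(b/255)**.45,0,255).astype('uint8');b=cv2.resize(b,None,fx=S,fy=S,interpolation=cv2.INTER_CUBIC)
jd=np.array([np.cos(np.radians(100.2)),np.sin(np.radians(100.2)),0]);xd=np.array([jd[1],-jd[0],0])
t=np.array([.4897,.2777,0])
P=lambda p:(int((proj('scene',p)[0]-x0+.5)*S),int((proj('scene',p)[1]-y0+.5)*S))
ez=np.array([0,0,1])
for z,c in((.098,(0,0,255)),(.125,(0,255,255))):
  cv2.polylines(b,[np.array([P(t+ez*z+a*xd*.038+e*jd*.0425) for a,e in((1,1),(1,-1),(-1,-1),(-1,1))])],True,c,1)
for s in(1,-1):
  for z,c in((.037,(0,0,255)),(.065,(0,255,255))):
    cv2.polylines(b,[np.array([P(t+ez*z+a*xd*.011+s*e*jd) for a,e in((1,.028),(1,.04),(-1,.04),(-1,.028))])],True,c,1)
cv2.imwrite("pics/c9.png",b)
im=imaging.read_camera("top")[:,:,::-1].copy()
b=im[120:270,130:290].astype(float);b=np.clip(255*(b/255)**.5,0,255).astype('uint8')
cv2.imwrite("pics/c10.png",cv2.resize(b,None,fx=4,fy=4,interpolation=cv2.INTER_CUBIC))
```

```text
(no output)
```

View pics/c9.png

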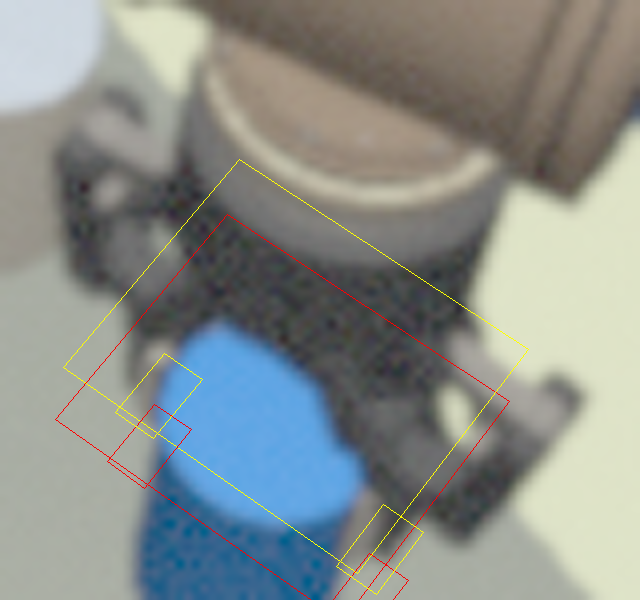

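View pics/c10.png

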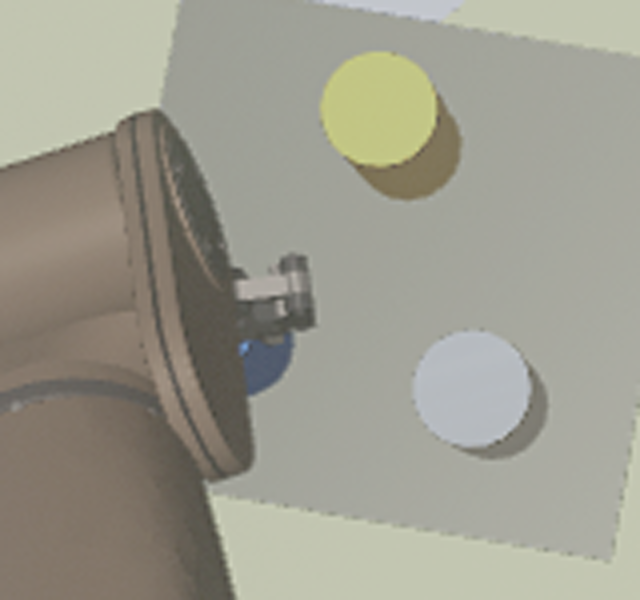

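Run:
```python
from h import *
jd=np.array([np.cos(np.radians(100.2)),np.sin(np.radians(100.2)),0])
t=np.array([.4897,.2777,0])
for z in(.06,.1,.13,.16):
    p=t-jd*.06;p[2]=z;u,v=proj('top',p);print(z,(u-130)*4,(v-120)*4, proj('scene',p), atz('top',207.5,193,z))
```

```text
0.06 335.04196711434156 312.9742179822823 (np.float64(374.0691461025695), np.float64(313.08009541076814)) [0.51046045 0.23116217 0.06      ]
0.1 319.2074248501956 301.89847153337644 (np.float64(375.5027534776798), np.float64(303.6117530250783)) [0.50495399 0.22311314 0.1       ]
0.13 306.5279801815411 293.0296130643235 (np.float64(376.6410011034478), np.float64(296.0941310962427)) [0.50082414 0.21707637 0.13      ]
0.16 293.09122708459245 283.6310420216147 (np.float64(377.8379275833112), np.float64(288.1889612996843)) [0.49669429 0.2110396  0.16      ]
```

Emit:
{"op": "send_rows", "data": {
  "rows": [
    [0,0,0,0],
    [0,0,0,0],
    [0,0,0.03,0],
    [0,0,0.03,0],
    [0,0,0.03,0]
  ],
  "jaw": 0.2
}}

```text
time: 6.45
eef_pos: [0.4895, 0.2777, 0.0551]
tcp_rot: [0.996, 0.09, 0.0, -0.0]
contact_force: [-0.6, 1.0, 0.1]
opening: 0.8
```

Emit:
{"op": "send_rows", "data": {
  "rows": [
    [0,0,0,0],
    [0,0,0,0],
    [0,0,0,0],
    [0,0,0,0],
    [0,0,0.1,0],
    [0,0,0.2,0],
    [0,0,0.3,0],
    [0,0,0.4,0],
    [0,0,0.5,0],
    [0,0,0.6,0],
    [0,0,0.7,0],
    [0,0,0.7,0]
  ],
  "jaw": 1,
  "newtons": 25
}}

```text
time: 7.95
eef_pos: [0.4904, 0.2781, 0.267]
tcp_rot: [0.996, 0.09, 0.002, -0.001]
contact_force: [0.2, -0.6, -1.1]
opening: 0.649
```

Run:
```python
import cv2
from h import *
im=imaging.read_camera("scene")[:,:,::-1].copy()
S=5;x0,y0=350,190
b=im[y0:y0+120,x0:x0+130].astype(float);b=np.clip(255*(b/255)**.5,0,255).astype('uint8');b=cv2.resize(b,None,fx=S,fy=S,interpolation=cv2.INTER_CUBIC)
cv2.imwrite("pics/c11.png",b)
s=monitor.get_state();t=s['eef_pos'];print(t,s['contact_force'],s['opening'],s['time'])
for dz in(-.055,-.017,0,.037): p=t+[0,0,dz];u,v=proj('scene',p);print(dz,(u-x0+.5)*S,(v-y0+.5)*S)
```

```text
[0.48941424 0.27774205 0.26471333] [-0.36262795  0.30363894 -2.22931849] 0.6505589096272766 8.0
-0.055 288.4579090323001 510.9519057480412
-0.017 302.4581761911233 454.3787161623655
0 309.05661805105666 427.7153033805027
0.037 324.2006487775052 366.5203196234441
```

View pics/c11.png

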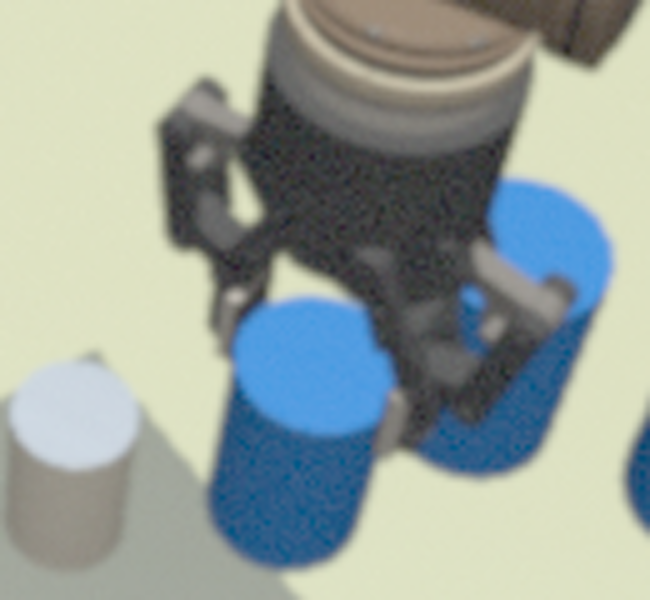

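Emit:
{"op": "send_rows", "data": {
  "rows": [
    [0.02,-0.1,0,0],
    [0.04,-0.25,0,0],
    [0.06,-0.4,0,0],
    [0.08,-0.55,0,0],
    [0.1,-0.7,0,0],
    [0.13,-0.85,0,0],
    [0.15,-0.95,0,0],
    [0.15,-1,0,0],
    [0.15,-1,0,0]
  ]
}}

```text
time: 9.12
eef_pos: [0.5336, -0.0225, 0.2632]
tcp_rot: [0.996, 0.089, -0.001, -0.001]
contact_force: [-0.3, -0.4, -1.4]
opening: 0.647
```

Emit:
{"op": "send_rows", "data": {
  "rows": [
    [0.02,-0.1,0,0],
    [0.04,-0.25,0,0],
    [0.08,-0.4,0,0],
    [0.11,-0.55,0,0],
    [0.14,-0.65,0,0],
    [0.155,-0.73,0,0],
    [0.155,-0.77,0,0],
    [0.155,-0.77,0,0],
    [0.155,-0.77,0,0]
  ]
}}

```text
time: 10.25
eef_pos: [0.5808, -0.2523, 0.2649]
tcp_rot: [0.996, 0.091, 0.0, -0.0]
contact_force: [0.2, 0.2, -2.0]
opening: 0.642
```

Run:
```python
import cv2
from h import *
from scipy.spatial.transform import Rotation as R
s=monitor.get_state();t=s['eef_pos'];print(t,s['contact_force'],s['opening'],s['time'])
M=R.from_quat(s['tcp_rot']).as_matrix();print('jaw',np.degrees(np.arctan2(M[1,1],M[0,1])))
for n,x0,y0,S in(('scene',150,80,4),('top',380,60,4)):
  im=imaging.read_camera(n)[:,:,::-1].copy()
  b=im[y0:y0+140,x0:x0+190].astype(float);b=np.clip(255*(b/255)**.6,0,255).astype('uint8');b=cv2.resize(b,None,fx=S,fy=S,interpolation=cv2.INTER_CUBIC)
  for dz in(-.055,.037): u,v=proj(n,t+[0,0,dz]);print(n,dz,(u-x0+.5)*S,(v-y0+.5)*S)
  u,v=proj(n,[.570,-.2554,.1553]);print('C',(u-x0+.5)*S,(v-y0+.5)*S)
  cv2.imwrite(f"pics/d_{n}.png",b)
```

```text
[ 0.58083267 -0.25226373  0.2648956 ] [ 0.15203767  0.22849879 -1.95163183] 0.6416547122343074 10.25
jaw -79.60182107693974
scene -0.055 242.59517135172143 329.5512975991252
scene 0.037 207.95102311360483 202.3245026336632
C 273.80430277447044 386.0395801405483
top -0.055 382.2724335887058 338.5648658434658
top 0.037 448.04968428494817 284.6634754671659
C 355.9084347645605 389.7914506260423
```

View pics/d_scene.png

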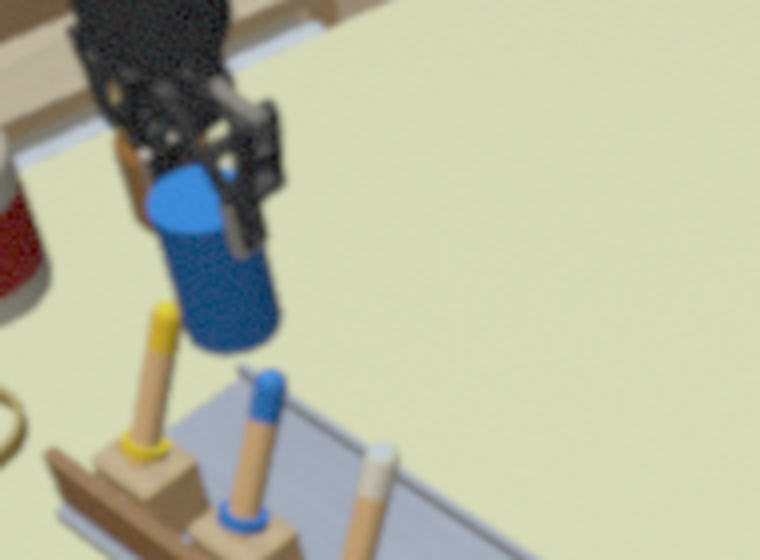

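View pics/d_top.png

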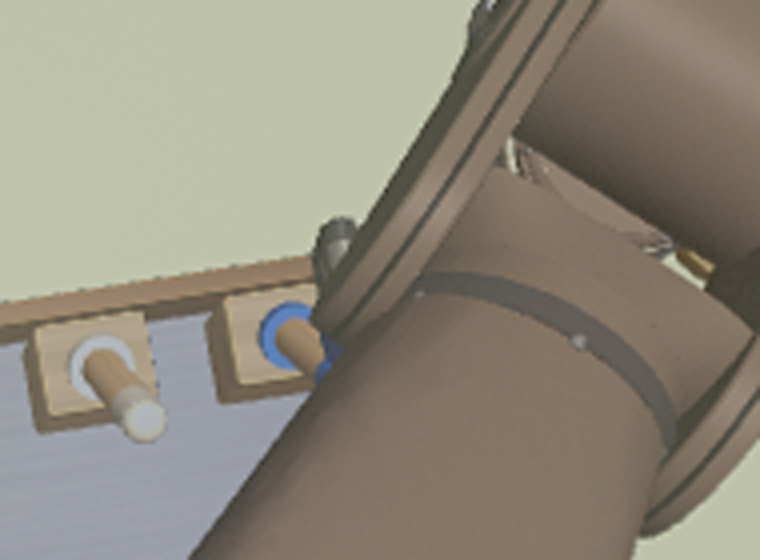

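```bash
cat >> h.py <<'E'
import cv2
EU=np.array([.984,.178,0.]);EY=np.array([-.178,.984,0.]);EZ=np.array([0,0,1.])
def cup_hull(n,mouth,ax,r=.028,L=.09):
    ax=ax/np.linalg.norm(ax);a=np.cross(ax,[0.3,1,0.1]);a/=np.linalg.norm(a);b=np.cross(ax,a)
    pts=[]
    for k in(0,L):
        for th in np.linspace(0,2*np.pi,48): pts.append(proj(n,mouth+k*ax+r*(np.cos(th)*a+np.sin(th)*b)))
    return np.array(pts,np.float32)
def draw(b,n,mouth,ax,x0,y0,S,c):
    h=cup_hull(n,mouth,ax);f=lambda q:((q-[x0,y0]+.5)*S).astype(int)
    cv2.polylines(b,[f(cv2.convexHull(h)[:,0])],True,c,1);cv2.polylines(b,[f(h[48:])],True,c,1)
E
python3 - <<'E'
from h import *
t=monitor.get_state()['eef_pos']
n,x0,y0,S='scene',170,100,8
im=imaging.read_camera(n)[:,:,::-1].copy()
b=im[y0:y0+75,x0:x0+75].astype(float);b=np.clip(255*(b/255)**.6,0,255).astype('uint8');b=cv2.resize(b,None,fx=S,fy=S,interpolation=cv2.INTER_CUBIC)
# mask fit
im=im.astype(int);m=(im[:,:,0]>im[:,:,2]+40)&(im[:,:,0]>60)
mm=np.zeros_like(m);mm[y0:y0+72,x0:x0+60]=1;m&=mm
from scipy.optimize import minimize
def pose(p):
    th,du,dz,dy=p;ax=np.sin(th)*EU+np.cos(th)*EZ
    return t+du*EU+dy*EY+(dz-.055)*EZ,ax
def pol(p):
    return cv2.convexHull(cup_hull(n,*pose(p)))[:,0]
ys,xs=np.nonzero(m);print(len(xs))
draw(b,n,*pose([0,0,0,0]),x0,y0,S,(0,0,255))
draw(b,n,*pose([.1,0.0,0,0]),x0,y0,S,(0,255,255))
cv2.imwrite("pics/e1.png",b)
E
```

```text
816
```

View pics/e1.png

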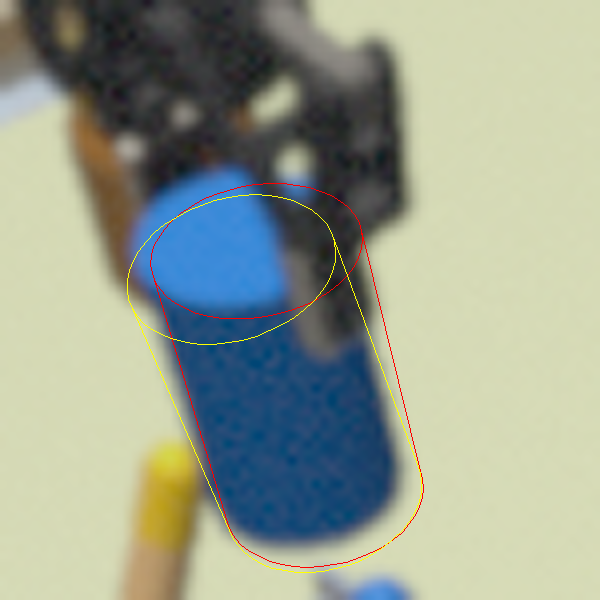

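Emit:
{"op": "send_rows", "data": {
  "rows": [
    [-0.023,-0.008,0,0],
    [-0.023,-0.008,-0.06,0],
    [-0.023,-0.008,-0.12,0],
    [-0.023,-0.008,-0.17,0],
    [-0.023,-0.008,-0.21,0],
    [-0.023,-0.008,-0.25,0],
    [-0.023,-0.008,-0.25,0]
  ]
}}

```text
time: 11.28
eef_pos: [0.5734, -0.2554, 0.1883]
tcp_rot: [0.996, 0.09, -0.001, -0.001]
contact_force: [0.5, -0.1, -1.4]
opening: 0.647
```

```bash
cat > look.py <<'E'
import sys
from h import *
s=monitor.get_state();t=s['eef_pos'];C=np.array([.570,-.2554,.1553]);d=t-C
print('t',s['time'],'tcp',t.round(4),'u',(d@EU).round(4),'y',(d@EY).round(4),'F',s['contact_force'].round(1),'op',round(s['opening'],3))
n,x0,y0,S='scene',165,105,6
im=imaging.read_camera(n)[:,:,::-1].copy()
b=im[y0:y0+105,x0:x0+115].astype(float);b=np.clip(255*(b/255)**.6,0,255).astype('uint8');b=cv2.resize(b,None,fx=S,fy=S,interpolation=cv2.INTER_CUBIC)
cv2.imwrite(sys.argv[1],b)
E
python3 look.py pics/f1.png
```

```text
t 11.275 tcp [ 0.5734 -0.2554  0.1883] u 0.0034 y -0.0006 F [ 0.5 -0.1 -1.4] op 0.647
```

View pics/f1.png

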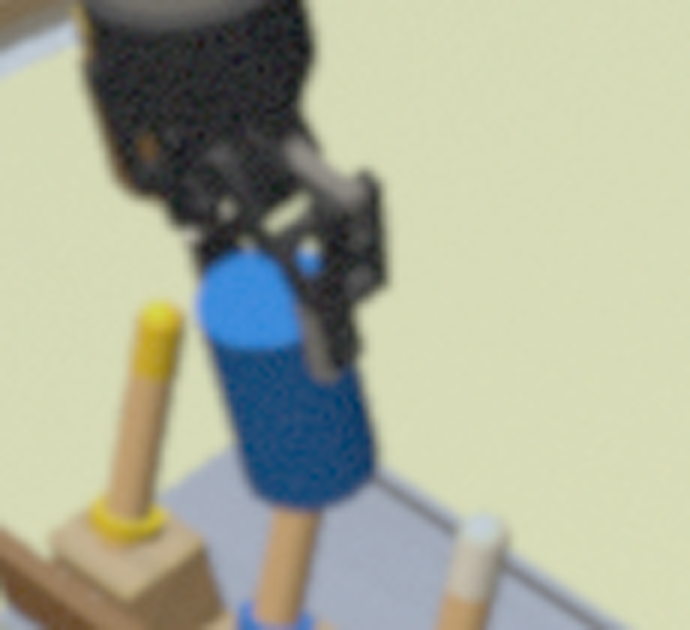

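Emit:
{"op": "send_rows", "data": {
  "rows": [
    [0.01,0.003,-0.03,0],
    [0.018,0.005,-0.067,0],
    [0.018,0.005,-0.067,0]
  ]
}}

```text
time: 11.7
eef_pos: [0.5788, -0.2536, 0.1679]
tcp_rot: [0.996, 0.09, -0.001, -0.001]
contact_force: [0.9, 0.3, -2.1]
opening: 0.649
```

```bash
python3 look.py pics/f2.png
```

```text
t 11.7 tcp [ 0.5788 -0.2536  0.1679] u 0.0089 y 0.0002 F [ 0.9  0.3 -2.1] op 0.649
```

View pics/f2.png

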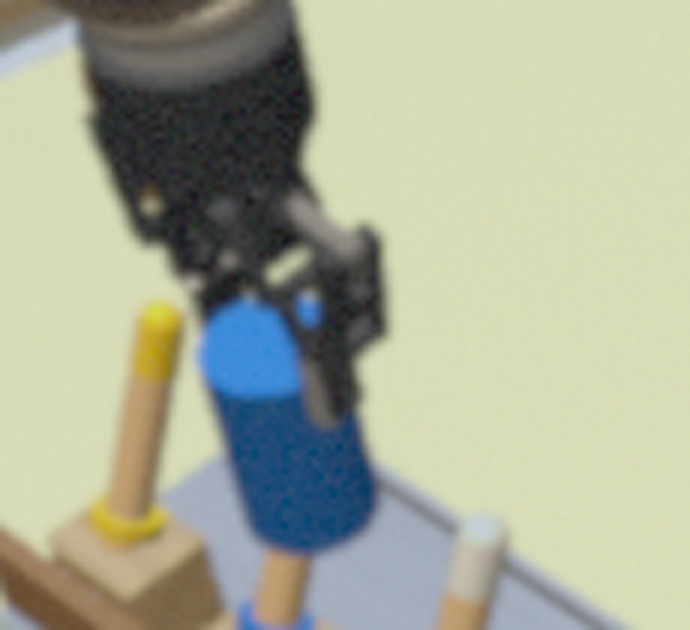

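Emit:
{"op": "send_rows", "data": {
  "rows": [
    [-0.007,-0.001,-0.017,0],
    [-0.014,-0.003,-0.034,0],
    [-0.02,-0.004,-0.05,0],
    [-0.02,-0.004,-0.05,0]
  ]
}}

```text
time: 12.25
eef_pos: [0.5735, -0.2554, 0.1544]
tcp_rot: [0.996, 0.09, 0.0, -0.0]
contact_force: [2.0, 1.3, -0.9]
opening: 0.644
```

```bash
python3 look.py pics/f3.png
```

```text
t 12.25 tcp [ 0.5735 -0.2554  0.1544] u 0.0034 y -0.0006 F [ 2.   1.3 -0.9] op 0.644
```

View pics/f3.png

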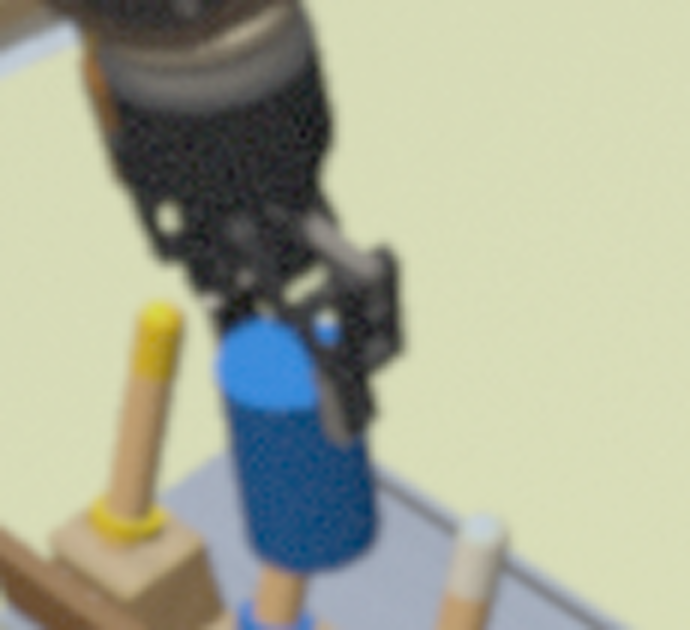

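The cup has started to tilt in the grip, with only about 2 N of contact force. I'll continue along the same path.

Emit:
{"op": "send_rows", "data": {
  "rows": [
    [-0.008,-0.001,-0.015,0],
    [-0.016,-0.002,-0.03,0],
    [-0.023,-0.004,-0.045,0],
    [-0.023,-0.004,-0.06,0],
    [-0.023,-0.004,-0.06,0]
  ]
}}

```text
time: 12.92
eef_pos: [0.5662, -0.2565, 0.1357]
tcp_rot: [0.996, 0.09, -0.0, -0.0]
contact_force: [2.1, 0.2, -1.5]
opening: 0.643
```

```bash
python3 look.py pics/f4.png
```

```text
t 12.925 tcp [ 0.5662 -0.2565  0.1357] u -0.0039 y -0.0004 F [ 2.1  0.2 -1.5] op 0.643
```

View pics/f4.png

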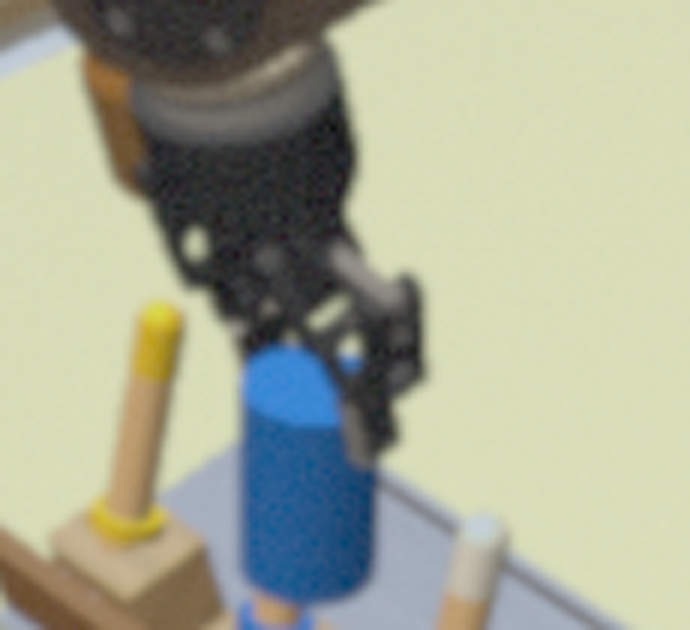

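Emit:
{"op": "send_rows", "data": {
  "rows": [
    [-0.004,-0.001,-0.01,0],
    [-0.007,-0.001,-0.02,0],
    [-0.007,-0.001,-0.02,0]
  ]
}}

```text
time: 13.35
eef_pos: [0.5643, -0.257, 0.1304]
tcp_rot: [0.996, 0.09, -0.0, 0.0]
contact_force: [2.0, 1.2, -0.7]
opening: 0.638
```

```bash
python3 look.py pics/f5.png
```

```text
t 13.35 tcp [ 0.5643 -0.257   0.1304] u -0.0059 y -0.0006 F [ 2.   1.2 -0.7] op 0.638
```

View pics/f5.png

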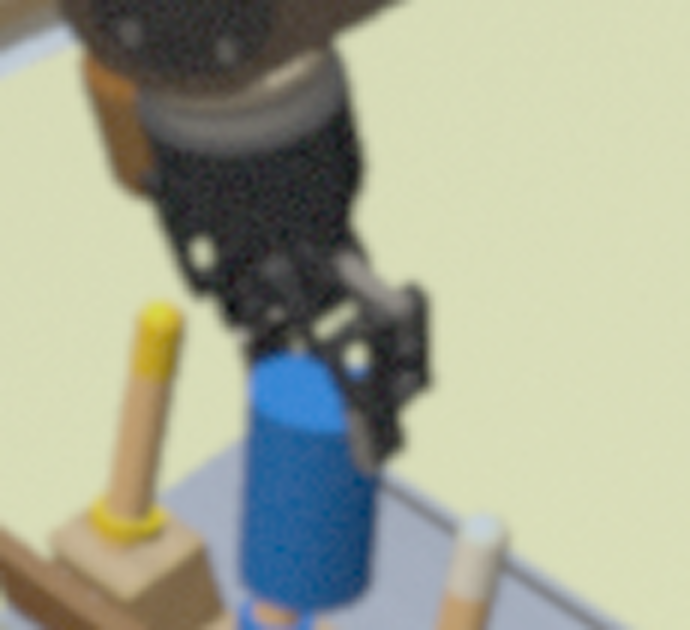

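Emit:
{"op": "send_rows", "data": {
  "rows": [
    [-0.002,0,-0.01,0],
    [-0.003,0,-0.02,0],
    [-0.003,0,-0.02,0]
  ]
}}

```text
time: 13.78
eef_pos: [0.5646, -0.2573, 0.1294]
tcp_rot: [0.996, 0.09, 0.001, 0.001]
contact_force: [-4.1, 4.8, 14.2]
opening: 0.643
```

```bash
cat >> look.py <<'E'
O=np.array([.616,-.247,.067]);A=-np.sin(np.radians(28))*EU+np.cos(np.radians(28))*EZ;X=np.cos(np.radians(28))*EU+np.sin(np.radians(28))*EZ
draw(b,n,O+.025*A-.01*X,A,x0,y0,S,(0,255,255))
draw(b,n,O+.025*A-.01*X,A+.14*X,x0,y0,S,(0,0,255))
cv2.imwrite(sys.argv[1],b)
E
python3 look.py pics/f6.png
```

```text
t 13.775 tcp [ 0.5646 -0.2573  0.1294] u -0.0056 y -0.0009 F [-4.1  4.8 14.2] op 0.643
```

View pics/f6.png

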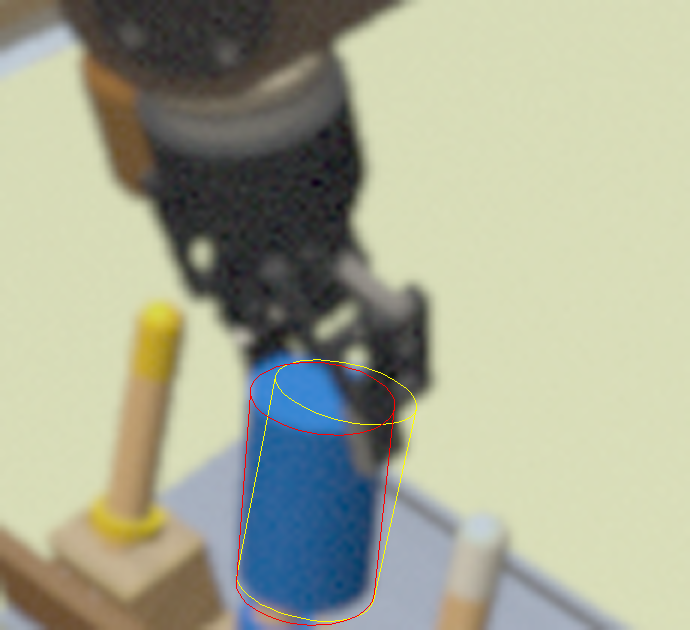

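Emit:
{"op": "send_rows", "data": {
  "rows": [
    [0,0,0.007,0],
    [0,0,0.01,0],
    [0,0,0.01,0]
  ]
}}

```text
time: 14.2
eef_pos: [0.5645, -0.2572, 0.1296]
tcp_rot: [0.996, 0.09, 0.001, 0.001]
contact_force: [0.5, 2.2, 6.9]
opening: 0.643
```

```bash
python3 look.py pics/f7.png
```

```text
t 14.2 tcp [ 0.5645 -0.2572  0.1296] u -0.0057 y -0.0008 F [0.5 2.2 6.9] op 0.643
```

View pics/f7.png

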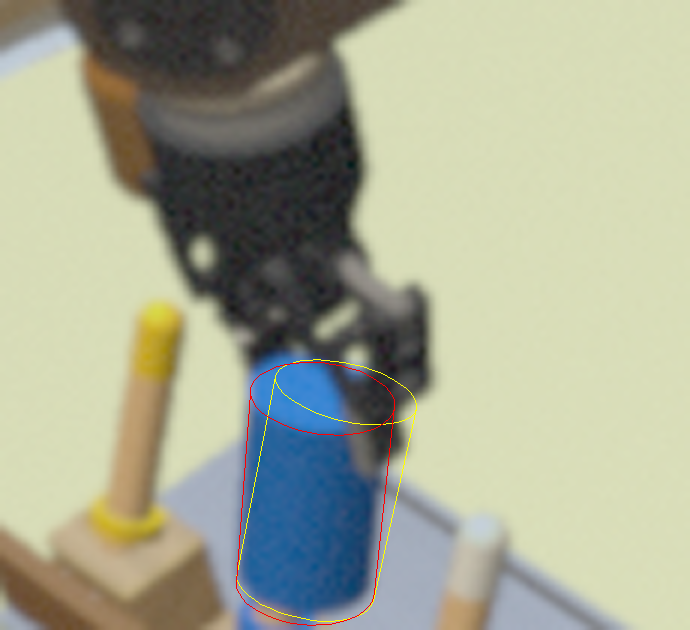

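Emit:
{"op": "send_rows", "data": {
  "rows": [
    [-0.005,-0.001,0.004,0],
    [-0.01,-0.002,0.004,0],
    [-0.01,-0.002,0,0],
    [-0.01,-0.002,-0.002,0],
    [-0.01,-0.002,-0.002,0]
  ]
}}

```text
time: 14.88
eef_pos: [0.5601, -0.2576, 0.1279]
tcp_rot: [0.996, 0.09, -0.001, -0.0]
contact_force: [-1.0, 1.6, 5.6]
opening: 0.64
```

```bash
python3 look.py pics/f8.png
```

```text
t 14.875 tcp [ 0.5601 -0.2576  0.1279] u -0.0101 y -0.0004 F [-1.   1.6  5.6] op 0.64
```

View pics/f8.png

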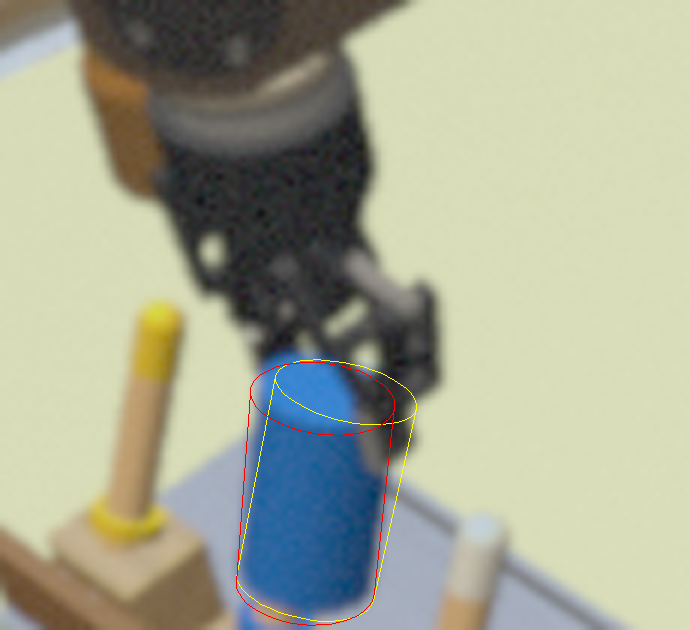

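The cup is home, with about 5.6 N pushing up from the tip, and it is nearly aligned with the peg. I'll release it.

Emit:
{"op": "send_rows", "data": {
  "rows": [
    [0,0,0,0],
    [0,0,0,0],
    [0,0,0,0],
    [0,0,0,0],
    [0,0,0,0]
  ],
  "jaw": 0
}}

```text
time: 15.55
eef_pos: [0.5604, -0.2576, 0.127]
tcp_rot: [0.996, 0.09, -0.0, -0.0]
contact_force: [0.0, 0.1, 0.3]
opening: 1.001
```

```bash
python3 look.py pics/f9.png
```

```text
t 15.55 tcp [ 0.5604 -0.2576  0.127 ] u -0.0098 y -0.0004 F [0.  0.1 0.3] op 1.001
```

View pics/f9.png

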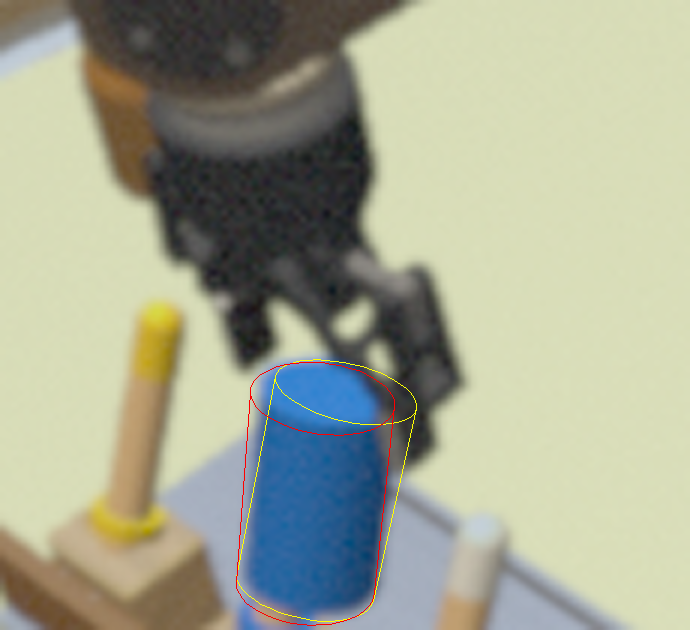

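Released, and the cup hangs on the peg. I'll move straight up to clear it, then step aside for a final look.

Emit:
{"op": "send_rows", "data": {
  "rows": [
    [0,0,0.08,0],
    [0,0,0.2,0],
    [0,0,0.35,0],
    [0,0,0.5,0],
    [0,0,0.6,0],
    [0,0.15,0.6,0],
    [0,0.3,0.6,0],
    [0,0.45,0.6,0],
    [0,0.6,0.6,0],
    [0,0.75,0.6,0],
    [0,0.75,0.6,0]
  ]
}}

```text
time: 16.98
eef_pos: [0.5603, -0.0299, 0.3074]
tcp_rot: [0.996, 0.092, 0.0, -0.0]
contact_force: [0.4, -0.4, 0.2]
opening: 0.996
```

```bash
python3 look.py pics/g1.png
python3 - <<'E'
from h import *
im=imaging.read_camera('top')[:,:,::-1].copy();cv2.imwrite('pics/g2.png',im)
n,x0,y0,S='top',380,70,5
b=cv2.resize(im[y0:y0+110,x0:x0+150],None,fx=S,fy=S,interpolation=cv2.INTER_CUBIC)
O=np.array([.616,-.247,.067]);A=-np.sin(np.radians(28))*EU+np.cos(np.radians(28))*EZ;X=np.cos(np.radians(28))*EU+np.sin(np.radians(28))*EZ
draw(b,n,O+.025*A-.015*X,A+.1*X,x0,y0,S,(0,0,255));cv2.imwrite('pics/g3.png',b)
E
```

```text
t 16.975 tcp [ 0.5603 -0.0299  0.3074] u 0.0306 y 0.2236 F [ 0.4 -0.4  0.2] op 0.996
```

View pics/g1.png

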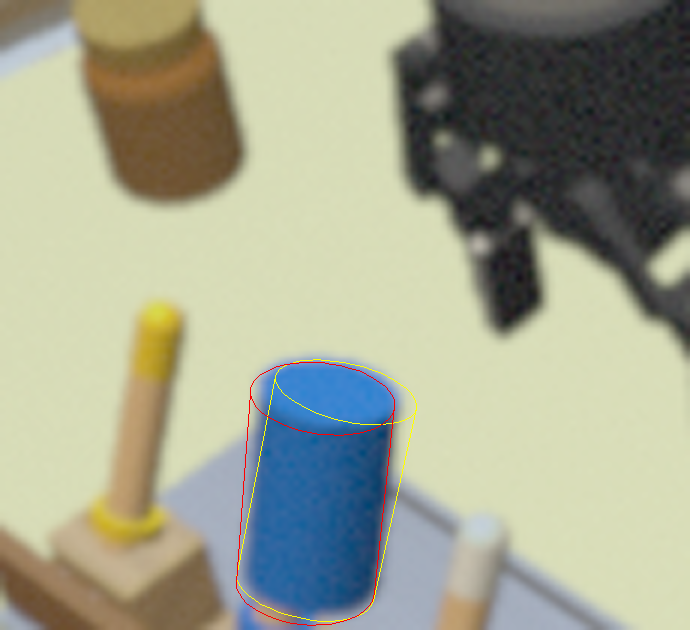

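View pics/g2.png

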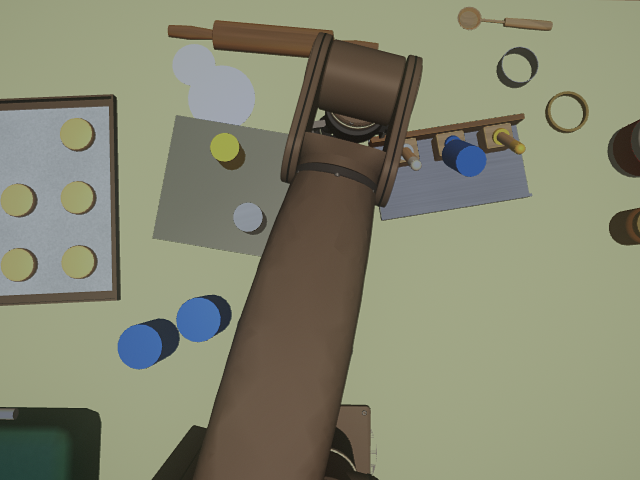

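View pics/g3.png

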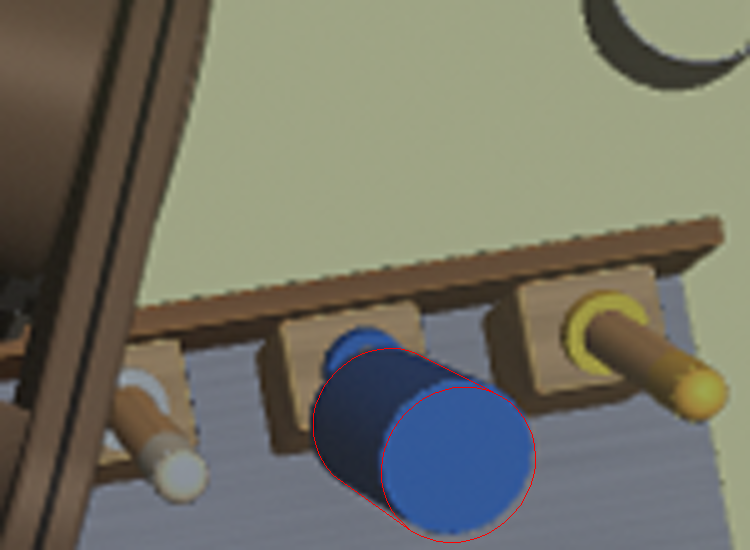

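The top view shows the blue cup over the blue peg with its top at about (468,161). The outline I drew for a seated cup (25 mm along the peg, 15 mm to its -x side, about 6° off axis) fits to within a pixel or two. The yellow cup (225,148) and white cup (248,217) haven't moved.

Run:
```python
from plant import imaging, workorder, monitor
import cv2
cv2.imwrite('pics/g4.png',imaging.read_camera('top')[:,:,::-1])
a=cv2.imread('pics/g2.png').astype(int);b=cv2.imread('pics/g4.png').astype(int)
print(abs(a-b)[120:190,430:500].mean(), abs(a-b)[300:400,100:230].mean())
print(workorder.sign_off(), monitor.get_state()['time'])
```

```text
0.5251700680272109 0.6447179487179487
the job is handed in; nothing more can be done
the job is handed in; nothing more can be done
```

The blue cup now hangs mouth-down and released on the blue-tipped peg, all the way down. I handed the job in at about 17 s of the 38 s allowed; the hand-in gives no verdict.

I took the smallest blue cup, the one on the mat, and turned the jaws in line with the peg row. Because the tool only points straight down, I let the peg tilt the cup in the grip as it went down, until the closed end met the tip. The upward force peaked at 14 N and was about 6 N when I let go.

**Last checks:**
- **Blue cup:** in the top view it matches an outline drawn for a seated cup: mouth about 25 mm along the peg, about 15 mm to its -x side, roughly 6° off the peg's axis. Two pictures taken just before hand-in differ only by image noise, so it hangs still.
- **Yellow and white cups:** both appear at the same pixels as at the start.
- **Gripper:** it is open, well clear of everything, with no contact force.

**Checks that disagreed:**
- **Scene camera:** its overlays sat about 2 px (roughly 5 mm) off near the rack, so I relied on the top view there.
- **Fingertips:** they looked higher on the cup than the stated sizes suggest. I gripped the cup a second time, 9 mm higher, so that the gripper body would clear it when it tilted.

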